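# Chock the tin on the sloping stand

## Robot

A 7-joint arm with a two-finger parallel gripper is mounted at the origin on a cart in front of the work surface, level with it; the furniture and walls round the work are solid. World frame = base frame: x ahead of the robot, y to its left, z up, the work surface at z = 0. Lengths are in m, angles in degrees, forces in N, time in s.
With the tool pointing down it reaches from about 0.425 to 0.875 m from the base axis. Payload 4.7 kg.
Tool frame: the origin (TCP) lies at the very end of the fingers, on their centre line; the grasp point (between the pads) lies 19 mm behind it; z points along the fingers, y is the direction in which the jaws open and shut (so a half turn about z gives the same grasp; the last joint's range is limited). The gripper opens to 87 mm and grips with 3 to 60 N. Pads are 19 mm wide; open, the fingers measure 117 mm over their backs; the gripper's body (75 mm by 190 mm) begins 51 mm behind the grasp point.
Start: joints at [-64.452, 18.392, -4.016, 83.108, 1.295, 78.541, -3.26], TCP at [0.272, 0.59, 0.223] pointing down, gripper open.
Joint ranges: [-163.93, 163.93], [-17.29, 119.83], [-79.2, 71.16], [3.27, 140.29], [-89.18, 269.18], [5.43, 117.66], [-154.24, 154.24]. Speed limits (degrees/s): [147.25, 147.25, 180, 180, 180, 180, 180].

## Interface

Orientations are given as [roll, pitch, yaw] about the fixed x, y, z axes, in that order (R = Rz(yaw) Ry(pitch) Rx(roll)).
In Python, from cell import monitor, read_camera, camera_info, env, look_for gives the robot as it stands.
- The arm moves only by the tool servo_tool, never from a script. Its argument "commands" is one flat list of numbers, 6 for each row, row after row: the shift along the tool's x, y, z in mm, then the turn, a rotation vector about the tool's x, y, z in degrees. A call has 1 to 10 rows; each row shifts and turns the commanded pose from where the row before left it, along the tool's axes as they then stand; what a row does not reach is not made up. A row lasts 1/10 s, in which the tool goes at most 50 mm and 8.59 degrees, less where a joint would pass 70% of its speed; a pose out of reach is approached as far as the arm can. A call is refused whole if a number of a shift passes 50 or a number of a turn 8.59, either way. A call with a gripper value outside its range is refused whole. "jaw" is the finger opening in mm, from 0 to 87, set as the call begins (left out, the last holds). The fingers move at their own pace and stop on an object; "newtons" is the grip in N (left out, the last holds). Time passes only in rows, so rows that do not move let the fingers close. It gives the time, the measured TCP pose, the force and the opening at its end, in the units of the state.
- monitor.get_obs(): the state, without advancing time (a new reading comes with each control period).
- read_camera(name): name is "scene" or "top" or "wrist"; returns (picture, depth): 480x640x3 uint8, red, green, blue; 480x640 float32, m along the optical axis (not along the pixel's ray), 0 where there is no reading.
- camera_info(name): a dict with "camera_matrix" (3x3 intrinsics, pixels), "k1" (the pictures are not rectified: a ray, as slopes to the right and down, at radius r is drawn at 1 + k1 r^2 times it, then the intrinsics apply), "R" (3x3) and "t" (3): a world point X has camera coordinates R X + t; the wrist camera has in their place "T_tool_cam" (4x4, takes a point from camera to tool coordinates, whose origin is the TCP and whose axes are the flange's). Camera axes: x right, y down, z forward; pixel columns grow to the right and rows downward; lengths in m; the calibration is good to about 2 mm. A picture is of the moment at which its call begins: read the wrist's pose just before it. camera_info takes no time and is no camera call.
- env.sign_off(): hands the job in, once; it reports no verdict.
Trained networks look in the newest picture that a camera, given by its name, has taken for a name from the list of things; names that differ only in an ending like _2 or _b are one class to them, and where a whole thing is asked for, a point or a joint stands for the part that bears it (a point fixed in the world has none). Each returns a list of dicts, best first, with "conf" (0 to 1); they miss things now and then, are a little off and sometimes report something else, mostly with a low value. They report only what shows in the picture. A call takes as long as a camera call. They do not tell look-alikes from the thing itself.
- look_for(camera, label): "box" ([left, top, width, height] in pixels, round what is visible of it).
The state is a dict: "time_s": time; "qpos": joint angles; "joint_velocities": joint speeds; "effort": joint torques, N m; "tool_pos": TCP position; "tool_rot": TCP orientation; "force": force on the tool from outside, world axes, zero at the start; "wrist_torque": the same for the moment, N m; "grip_width": finger opening in m.
Only numpy, scipy, OpenCV 4.12 (cv2) and the standard library are available. Lean on these libraries where they do the work, as an engineer would, in place of code of your own. Each camera call takes 0.05 s, during which the arm holds its last target.

## Task

Put the small tin on show in the middle of the sloping wooden stand, lying on its side across the slope. It would roll off, so first set the wooden wedge down on the slope just below that place and let go of it; only then lay the tin gently against the uphill side of the wedge and release it so that it stays put. Do not drop the tin.

Things in the scene. Friction and masses are not known exactly. Their poses are not given: they have to be found in the camera images.
- stand: Fixed wooden stand: a flat board 180 mm long (x), 110 wide (y), sloping 10 degrees. It falls to its own -x (toward the robot, yaw within 15 degrees), that edge open; at +x a 7 mm strip closes the top edge. Origin on the table under the board's middle; z vertical. The upper surface is 32 mm above the origin at the middle, 0.176 mm higher per mm of x (16 mm at the low edge, 47 at the high).
- wedge_center (a point): Loose wooden wedge, rubber sole; 44 mm long (x), 50 wide (y), 24 high, 0.15 kg. Point at its centre, 12 mm up. Flat top x -22 to 2; then a 45 degree face falls to a thin toe at +x, which points away from the robot within 30 degrees. Pinch its parallel sides (across y) from above. Toe uphill, friction holds it on the slope and the tin rests on its face, tin centre 35 mm uphill of wedge centre.
- tin_center (a point): Loose small plain steel tin, 54 mm in diameter, 52 mm long, about 0.18 kg, lying on its side on the table; rolls easily. Point at its centre, 27 mm up; y is the tin's axis (within 30 degrees of sideways to the robot), x and z turn with it. Pinch its flat ends (across y) from above. Not the tall tin, 68 mm in diameter and 105 mm high, that stands upright.
- tea_jar: Fixed tall iced-tea jar of glass on a wire stand, to the right of the work: 190 mm across, with its tap (toward the robot) 243 mm long, 400 mm high. Origin under it on the table. Not to be handled; swing the arm round in front of it, not through it.
There are look-alikes about, which are no part of the job. Of the things shaped like the part that bears wedge_center, the wooden one is meant.

How it is judged (in metres and radians):
On the way:
1. the wedge stands by itself on the stand, let go, before the tin is on it (contact force between wedge and stand above 0.3 N and horizontal distance between wedge_center and stand below 0.1 m and contact force between the fingers and wedge below 0.01 N and contact force between tin and stand below 0.01 N and linear speed of wedge below 0.03 m/s), for 0.2 s.
At the end, for the whole second after the job is handed in: The small tin lies released and at rest on the stand's slope, its centre within 45 mm (horizontally) of the middle of the stand, its axis across the slope within 23 degrees, resting against the wedge, which itself rests on the slope (horizontal distance between tin_center and stand below 0.045 m and angle between the y axis of tin_center and the y axis of stand, either way round below 0.4 rad and contact force between tin and stand above 0.2 N and contact force between tin and wedge above 0.04 N and contact force between wedge and stand above 0.3 N and linear speed of each of tin, wedge below 0.02 m/s and angular speed of tin below 0.5 rad/s); the robot touches nothing.
It fails at once if the tin is set on the stand before the wedge is there (contact force between tin and stand above 0.5 N and horizontal distance between wedge_center and stand above 0.12 m).
It fails at once if the tin is let go in the air (height (world z) of tin_center above 0.105 m and contact force between the fingers and tin below 0.01 N).
It also fails if it takes over 72 s, if anything falls off the work surface, if the arm or the gripper's body presses on something with over 40 N, if the wrist force passes 120 N, or if a joint passes its speed limit or range.

## Working session

There is one attempt and no reset: what is moved stays moved. The work goes in short steps, Python scripts to look and compute and a tool call to move; the robot and the scene stay as the last step left them, time stands still between calls to the robot, and variables do not carry over. Pictures are saved under pics/ and viewed, and the job is handed in when it is done.

Besides the shell and the picture viewer there is one more tool, called after "Emit:" as name(argument=value, ...) on one line, values as JSON. servo_tool: Moves the arm, as the interface text tells. Its arguments: {"type":"object","properties":{"commands":{"type":"array","items":{"type":"number"}},"jaw":{"type":"number"},"newtons":{"type":"number"}},"required":["commands"]}

```bash
mkdir -p pics; ls
cat > h.py <<'E'
import numpy as np, cv2
from cell import monitor, read_camera, camera_info, env, look_for
def save(n,name):
    p,d=read_camera(n); cv2.imwrite(f'pics/{name}.png',p[:,:,::-1]); np.save(f'pics/{name}.npy',d); return p,d
def cloud(n,d,Tt=None):
    c=camera_info(n);K=np.array(c['camera_matrix']);k=c['k1']
    v,u=np.mgrid[0:480,0:640]
    pts=np.stack([u,v],-1).reshape(-1,1,2).astype(float)
    q=cv2.undistortPoints(pts,K,np.array([k,0,0,0,0.])).reshape(480,640,2)
    X=np.dstack([q*d[...,None],d])
    if n=='wrist':
        T=Tt@np.array(c['T_tool_cam']); W=X@T[:3,:3].T+T[:3,3]
    else:
        R=np.array(c['R']);t=np.array(c['t']); W=(X-t)@R
    W[d<=0]=np.nan
    return W
E
python3 - <<'E'
from h import *
print(monitor.get_obs())
for n in('scene','top'):
    p,d=save(n,n+'0')
    W=cloud(n,d)
    for l in('stand','wedge_center','tin_center','tea_jar'):
        for r in look_for(n,l)[:4]:
            b=r['box'];x,y=int(b[0]+b[2]/2),int(b[1]+b[3]/2)
            print(n,l,round(r['conf'],2),np.round(b),W[min(y,479),min(x,639)].round(3))
E
```

```text
pics
{'time_s': 0.0, 'qpos': array([-64.4531096 ,  18.4388379 ,  -4.01661754,  83.17580739,
         1.296555  ,  78.53912271,  -3.25892341]), 'joint_velocities': array([-0.06998461, -0.02925328, -0.01638397, -0.11251085,  0.05790127,
        0.02518707, -0.02158211]), 'effort': array([ 1.09165820e-03, -4.91306126e+01, -4.03330754e-01, -3.12517869e+01,
       -6.40367414e-02,  4.38136433e-02,  1.66299019e-04]), 'tool_pos': array([0.27182936, 0.58982442, 0.22145624]), 'tool_rot': array([-1.79891566e+02,  6.89457168e-03,  1.55265303e+02]), 'force': array([ 0.39338856,  0.20919479, -0.32976115]), 'wrist_torque': array([ 0.01928318, -0.00665711,  0.02557335]), 'grip_width': 0.087315284939134}
scene stand 0.95 [179. 179.  76.  40.] [0.445 0.334 0.032]
scene wedge_center 0.85 [463. 315.  30.  31.] [ 0.48  -0.466  0.022]
scene wedge_center 0.66 [269. 239.  31.  22.] [ 0.411 -0.016  0.022]
scene wedge_center 0.62 [394. 316.  24.  32.] [ 0.385 -0.393  0.023]
scene tin_center 0.57 [235. 206.  29.  25.] [0.424 0.141 0.038]
top stand 0.6 [152. 213.  46.  65.] [0.46  0.357 0.034]
top wedge_center 0.78 [288. 248.  19.  19.] [0.435 0.006 0.021]
top wedge_center 0.57 [446. 231.  21.  20.] [ 0.492 -0.447  0.025]
top wedge_center 0.48 [425. 262.  13.  20.] [ 0.4   -0.376  0.023]
top tin_center 0.58 [230. 247.  20.  20.] [0.43  0.165 0.05 ]
```

View pics/scene0.png

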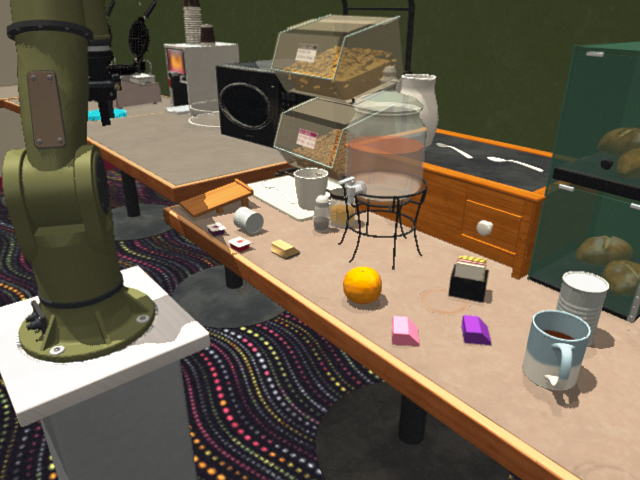

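View pics/top0.png

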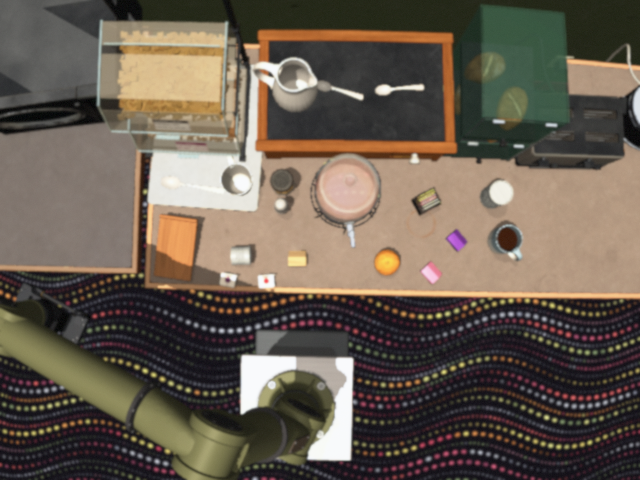

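Run:
```python
from h import *
s=cv2.imread('pics/scene0.png');t=cv2.imread('pics/top0.png')
a=cv2.resize(s[160:360,170:510],(800,470),interpolation=3)
b=cv2.resize(t[200:300,140:480],(800,235),interpolation=3)
cv2.imwrite('pics/crop0a.png',a);cv2.imwrite('pics/crop0b.png',b)
```

```text
(no output)
```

View pics/crop0a.png

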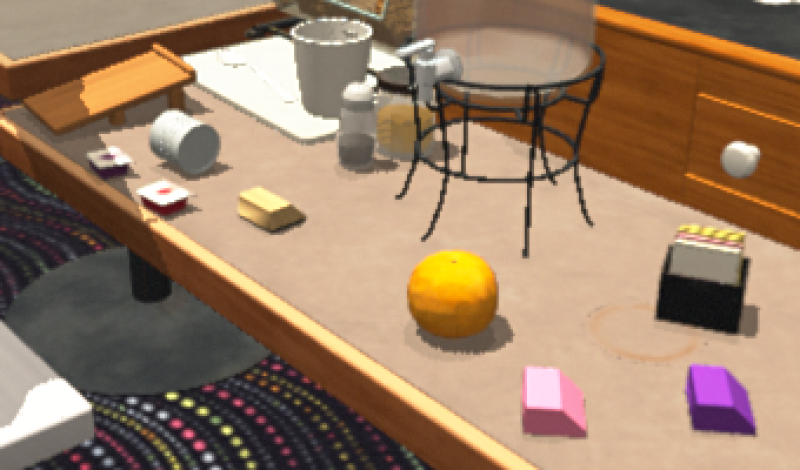

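View pics/crop0b.png

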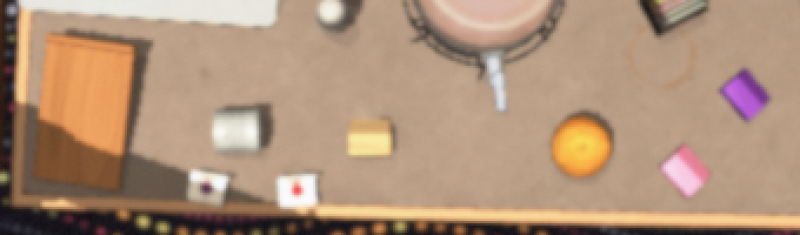

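Run:
```python
from h import *
for n in('top','scene'):
    W=cloud(n,np.load(f'pics/{n}0.npy'))
    im=cv2.imread(f'pics/{n}0.png')
    x,y,z=W[...,0],W[...,1],W[...,2]
    tb=(x>.4)&(x<.6)&(y>.2)&(y<.25)
    print(n,'table z',np.nanmedian(z[tb&(abs(z)<.02)]))
    m=(x>.33)&(x<.6)&(y>.26)&(y<.46)&(z>.012)&(z<.062)
    P=W[m]
    # plane
    for _ in range(3):
        A=np.c_[P[:,:2],np.ones(len(P))];c=np.linalg.lstsq(A,P[:,2],rcond=None)[0]
        r=A@c-P[:,2];P=P[abs(r)<.004]
    g=c[:2];print(n,len(P),'slope',np.degrees(np.arctan(np.hypot(*g))),'dir',np.degrees(np.arctan2(g[1],g[0])),'z-32 at',c)
    print(cv2.minAreaRect((P[:,:2]*1000).astype(np.float32)))
    for nm,(a,b) in dict(tin=((.37,.5),(.11,.2)),wedge=((.37,.5),(-.05,.05))).items():
        for lo,hi in((.008,.06),(.02,.06)):
            m=(x>a[0] if 0 else (x>a[0]))&(x<a[1])&(y>b[0])&(y<b[1])&(z>lo)&(z<hi)
            Q=W[m];print(nm,lo,len(Q),Q.mean(0).round(4),Q.min(0).round(3),Q.max(0).round(3),cv2.minAreaRect((Q[:,:2]*1000).astype(np.float32)))
```

```text
top table z 0.0007529698264072884
top 940 slope 5.962303991954657 dir -8.033610021342604 z-32 at [ 0.10341416 -0.01459578 -0.01058534]
((450.3752136230469, 375.8831787109375), (168.05503845214844, 170.93736267089844), 89.88705444335938)
tin 0.008 431 [0.4279 0.1628 0.0404] [0.37  0.11  0.008] [0.492 0.199 0.059] ((430.917236328125, 154.30581665039062), (89.3778076171875, 120.89112091064453), 89.52658081054688)
tin 0.02 351 [0.433  0.1646 0.0466] [0.371 0.113 0.02 ] [0.463 0.198 0.059] ((417.167236328125, 156.41270446777344), (90.47156524658203, 85.81791687011719), 1.395253300666809)
wedge 0.008 280 [0.4333 0.0068 0.02  ] [ 0.373 -0.05   0.008] [0.498 0.047 0.033] ((439.93060302734375, 2.1510353088378906), (96.7729263305664, 120.6813735961914), 82.04193115234375)
wedge 0.02 157 [0.4253 0.0073 0.0249] [ 0.412 -0.017  0.02 ] [0.444 0.032 0.033] ((427.6530456542969, 7.4385223388671875), (31.415538787841797, 48.381988525390625), 1.2078423500061035)
scene table z -0.0009879446976484613
scene 996 slope 9.25097161371836 dir -4.8595653231633955 z-32 at [ 0.16229226 -0.01379799 -0.03845562]
((453.3599548339844, 380.2836608886719), (175.36138916015625, 176.9387969970703), 83.96849060058594)
tin 0.008 574 [0.4248 0.1527 0.0324] [0.371 0.11  0.008] [0.463 0.2   0.053] ((417.1095886230469, 154.94482421875), (89.51283264160156, 92.2071533203125), 89.93347930908203)
tin 0.02 444 [0.4268 0.1527 0.0378] [0.406 0.133 0.02 ] [0.463 0.19  0.053] ((434.1986083984375, 162.0050811767578), (55.52351760864258, 56.734519958496094), 3.10775089263916)
wedge 0.008 256 [ 0.4191 -0.0037  0.0184] [ 0.407 -0.025  0.008] [0.447 0.029 0.025] ((426.64373779296875, 2.7173233032226562), (38.77334213256836, 54.75507736206055), 3.19327712059021)
wedge 0.02 134 [0.4201 0.001  0.0225] [ 0.407 -0.025  0.02 ] [0.435 0.029 0.025] ((421.028564453125, 1.97869873046875), (53.53900909423828, 27.488231658935547), 89.48454284667969)
```

Emit:
servo_tool(commands=[-37,-22,-13,0,0,0,-37,-22,-13,0,0,0,-37,-22,-13,0,0,0,-37,-22,-13,0,0,0,-37,-22,-13,0,0,0,-37,-22,-13,0,0,0,-37,-22,-2,0,0,0,0,0,0,0,0,-8,0,0,0,0,0,-8,0,0,0,0,0,-8])

```text
time_s: 1.5
tool_pos: [0.4431, 0.3417, 0.3029]
tool_rot: [180.0, 0.0, 179.5]
force: [-0.2, 0.4, 0.1]
grip_width: 0.0869
```

Emit:
servo_tool(commands=[0,0,0,0,0,0,0,0,0,0,0,0])

```text
time_s: 1.7
tool_pos: [0.4428, 0.3421, 0.3026]
tool_rot: [180.0, 0.0, 179.1]
force: [0.3, -0.8, 0.4]
grip_width: 0.0869
```

```bash
cat >> h.py <<'E'
from scipy.spatial.transform import Rotation as Ro
def tool(o=None):
    o=o or monitor.get_obs(); T=np.eye(4);T[:3,:3]=Ro.from_euler('xyz',o['tool_rot'],degrees=True).as_matrix();T[:3,3]=o['tool_pos'];return T
def wrist(name):
    T=tool(); p,d=save('wrist',name); np.save(f'pics/{name}_T.npy',T); return p,d,cloud('wrist',d,T)
def proj(P,T):
    c=camera_info('wrist');M=np.linalg.inv(T@np.array(c['T_tool_cam']))
    X=np.asarray(P)@M[:3,:3].T+M[:3,3]; return cv2.projectPoints(X.astype(float),np.zeros(3),np.zeros(3),np.array(c['camera_matrix']),np.array([c['k1'],0,0,0,0.]))[0].reshape(-1,2)
E
python3 - <<'E'
from h import *
print(camera_info('wrist'))
o=monitor.get_obs();print(o['time_s'],o['tool_pos'],o['tool_rot'],o['qpos'])
p,d,W=wrist('w1')
E
```

```text
{'camera_matrix': array([[392.4866943 ,   0.        , 321.21004939],
       [  0.        , 392.4866943 , 242.75559779],
       [  0.        ,   0.        ,   1.        ]]), 'k1': -0.0068039284763476175, 'T_tool_cam': array([[ 2.74201444e-04, -9.53277822e-01, -3.02094885e-01,
         8.31529135e-02],
       [ 9.99999883e-01,  1.41067960e-04,  4.62518435e-04,
         4.08411816e-04],
       [-3.98292657e-04, -3.02094977e-01,  9.53277749e-01,
        -1.62213170e-01],
       [ 0.00000000e+00,  0.00000000e+00,  0.00000000e+00,
         1.00000000e+00]])}
1.7 [0.44282368 0.34209787 0.30263522] [1.79992681e+02 9.44328274e-03 1.79075935e+02] [-45.21822685   5.71582993   5.23622464  89.19886618  -0.5220343
  85.09727215  49.11255111]
```

View pics/w1.png

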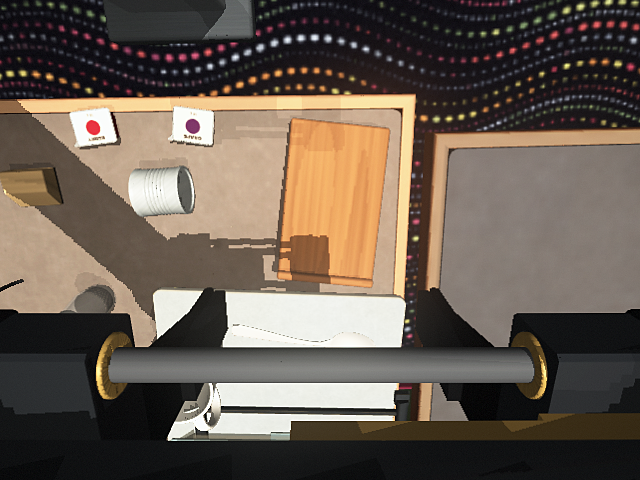

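Run:
```python
from h import *
from scipy.optimize import least_squares
im=cv2.imread('pics/w1.png');T=np.load('pics/w1_T.npy');W=cloud('wrist',np.load('pics/w1.npy'),T)
c=cv2.resize(im[100:300,250:420],(680,800)[::1] if 0 else (510,600),interpolation=3);cv2.imwrite('pics/w1c.png',c)
x,y,z=W[...,0],W[...,1],W[...,2]
tb=(x>.4)&(x<.55)&(y>.2)&(y<.25);print('table',np.nanmedian(z[tb]))
m=np.zeros((480,640),bool);cv2_m=np.zeros((480,640),np.uint8)
cv2.fillPoly(cv2_m,[np.array([[298,125],[384,133],[367,272],[284,262]])],1)
P=W[cv2_m>0];P=P[np.isfinite(P).all(1)]
for _ in range(3):
    A=np.c_[P[:,:2],np.ones(len(P))];cc=np.linalg.lstsq(A,P[:,2],rcond=None)[0];r=A@cc-P[:,2];P=P[abs(r)<.004]
print(len(P),np.degrees(np.arctan(np.hypot(*cc[:2]))),np.degrees(np.arctan2(cc[1],cc[0])),cc,r.std())
def model(p):
    R=Ro.from_euler('z',p[2]).as_matrix()
    L=np.array([[-.09,.055,.016],[-.09,-.055,.016],[.083,.055,.0463],[.083,-.055,.0463]])
    return proj(L@R.T+[p[0],p[1],0],T)
# observed pts: low edge corners, strip-base corners guess
obs=np.array([[390,127],[291,118],[371.5,279],[277.5,272]],float)
s=least_squares(lambda p:(model(p)-obs).ravel(),[.45,.36,0])
print(s.x,np.degrees(s.x[2]),s.fun.reshape(-1,2).round(1))
for i in ((.8,0,0),): pass
q=model(s.x);cc2=(q-[250,100])*3
for a in cc2: cv2.circle(c,tuple(int(v) for v in a),4,(0,0,255),1)
cv2.imwrite('pics/w1c.png',c)
```

```text
table -0.0003942632817907077
11979 9.954492348272225 -6.665763787369366 [ 0.17432174 -0.0203725  -0.03959263] 0.0008466677442041103
[ 0.45197488  0.35490956 -0.1131728 ] -6.484323926593051 [[ 0.3 -1. ]
 [-0.7 -2.3]
 [ 0.8  2.8]
 [-0.3  1.2]]
```

View pics/w1c.png

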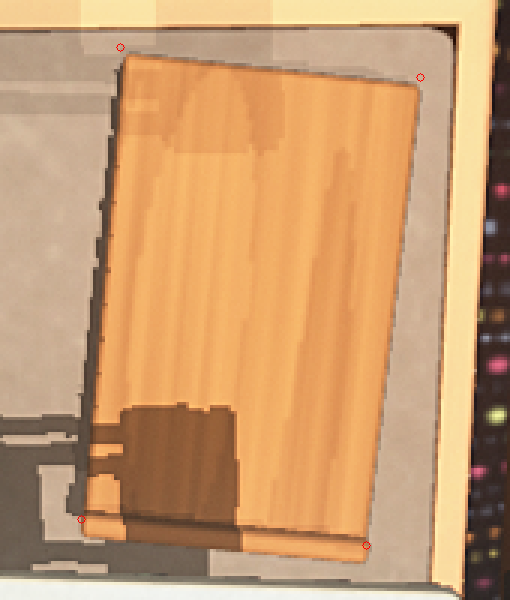

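Emit:
servo_tool(commands=[-5,-43,20,0,0,0,-5,-43,20,0,0,0,-5,-43,20,0,0,0,-5,-43,20,0,0,0,-5,-43,20,0,0,0,-5,-43,20,0,0,0,0,0,0,0,0,0,0,0,0,0,0,0])

```text
time_s: 2.55
tool_pos: [0.4693, 0.0829, 0.1823]
tool_rot: [180.0, -0.0, 179.0]
force: [0.3, 1.0, 0.3]
grip_width: 0.0868
```

Run:
```python
from h import *
o=monitor.get_obs();print(o['time_s'],o['tool_pos'],o['tool_rot'],o['joint_velocities'].max())
p,d,W=wrist('w2')
for l in('wedge_center','tin_center'):
  for r in look_for('wrist',l)[:3]: print(l,r)
```

```text
2.55 [0.46932022 0.08290224 0.18233756] [ 1.79976681e+02 -3.54935528e-02  1.79015406e+02] 0.3666380278429676
wedge_center {'box': [190.7, 151.6, 72.7, 49.4], 'conf': 0.59}
tin_center {'box': [384.9, 141.4, 81.4, 73.1], 'conf': 0.75}
```

View pics/w2.png

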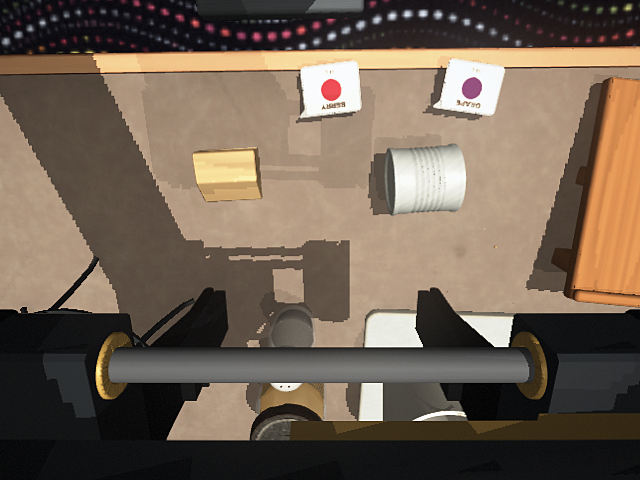

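Run:
```python
from h import *
im=cv2.imread('pics/w2.png')
a=cv2.resize(im[135:225,180:280],(600,540),interpolation=3);cv2.imwrite('pics/w2a.png',a)
a=cv2.resize(im[130:225,370:480],(660,570),interpolation=3);cv2.imwrite('pics/w2b.png',a)
```

```text
(no output)
```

View pics/w2a.png

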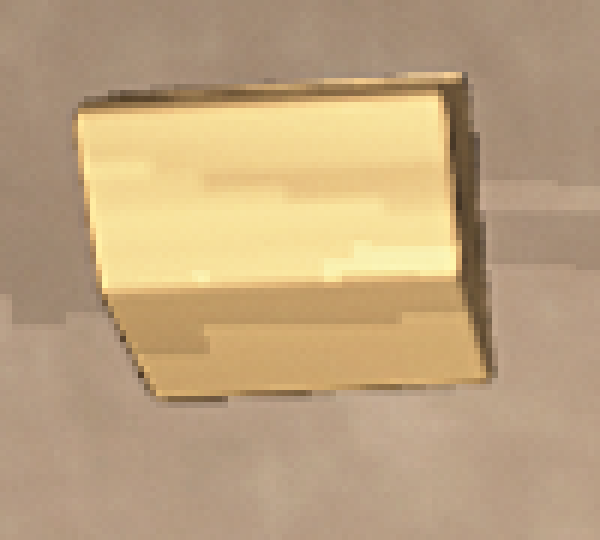

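View pics/w2b.png

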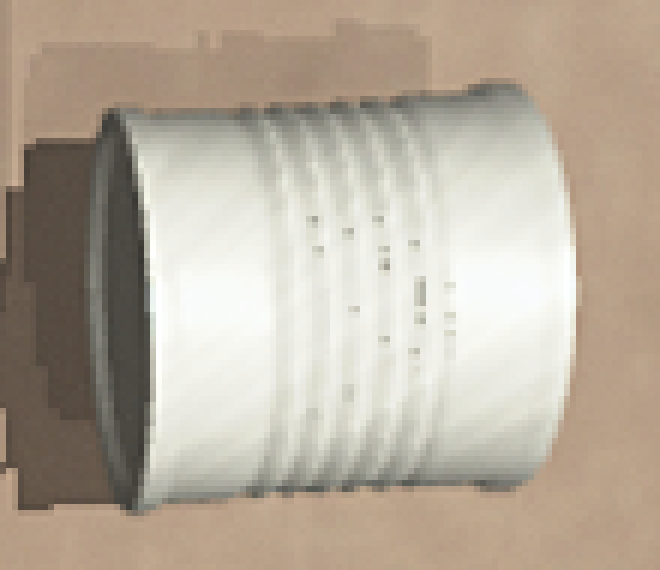

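Run:
```python
from h import *
from scipy.optimize import least_squares,minimize
T=np.load('pics/w2_T.npy');W=cloud('wrist',np.load('pics/w2.npy'),T)
obs=np.array([[77,105],[440,92],[104,292],[458,275],[155,397],[490,378]])/6+[180,135]-.4
L=np.array([[-22,-25,24],[-22,25,24],[2,-25,24],[2,25,24],[22,-25,0],[22,25,0]])/1000.
f=lambda p:proj(L@Ro.from_euler('z',p[2]).as_matrix().T+[p[0],p[1],p[3]],T)-obs
s=least_squares(lambda p:np.append(f(p).ravel(),p[3]*1000),[.43,0,0,0]);print('wedge',s.x.round(4),np.degrees(s.x[2]),f(s.x).round(1).tolist())
poly=np.array([(90,290),(95,140),(120,108),(500,85),(545,130),(577,280),(560,420),(520,485),(135,513),(105,440)])/6+[370,130]-.4
def area(p): return cv2.contourArea(p.astype(np.float32))
th=np.linspace(0,2*np.pi,60)
C=np.vstack([np.c_[27*np.cos(th),0*th+s_*26,27*np.sin(th)+27] for s_ in(-1,1)])/1000
def hull(p): return cv2.convexHull(proj(C@Ro.from_euler('z',p[2]/10).as_matrix().T+[p[0],p[1],0],T).astype(np.float32))
ph=cv2.convexHull(poly.astype(np.float32))
def iou(p):
    h=hull(p);i=cv2.intersectConvexConvex(h,ph)[0];return -i/(area(h)+area(ph)-i)
b=min((minimize(iou,[.43,.155,a],method='Nelder-Mead',options=dict(xatol=1e-5,fatol=1e-6,initial_simplex=[[.43,.155,a],[.44,.155,a],[.43,.165,a],[.43,.155,a+1]])) for a in(-1,0,1)),key=lambda r:r.fun)
print('tin',b.x[:2],np.degrees(b.x[2]/10),b.fun)
x,y,z=W[...,0],W[...,1],W[...,2]
m=(x>.37)&(x<.49)&(y>.1)&(y<.2)&(z>.03);Q=W[m]
g=lambda p:np.hypot((Q[:,0]-p[0])*np.cos(p[1])+(Q[:,1]-.155)*np.sin(p[1]),Q[:,2]-.027)-.027
s=least_squares(g,[.43,0],loss='soft_l1',f_scale=.001);print('cyl x at y=.155',s.x[0],np.degrees(s.x[1]),Q[:,1].min(),Q[:,1].max(),Q[:,2].max())
```

```text
wedge [ 4.317e-01  6.000e-03  1.870e-02 -4.000e-04] 1.0741165677217162 [[-1.1, 0.3], [0.7, 0.2], [-1.7, -0.9], [0.2, -0.3], [1.0, -0.2], [1.1, 1.0]]
tin [0.4345158  0.16510605] 3.4707569299224206 -0.9679441507367165
cyl x at y=.155 0.4381289379950006 10.070130214772567 0.10000993645550015 0.1921876828817599 0.2952573222143341
```

Emit:
servo_tool(commands=[13,-26,20,0,0,0,13,-26,20,0,0,0,13,-26,20,0,0,-2,0,0,30,0,0,0,0,0,30,0,0,0,0,0,15,0,0,0,0,0,0,0,0,0,0,0,0,0,0,0])

```text
time_s: 3.5
tool_pos: [0.4302, 0.0071, 0.0482]
tool_rot: [-180.0, 0.0, -178.6]
force: [0.7, 0.1, 0.8]
grip_width: 0.0869
```

Run:
```python
from h import *
o=monitor.get_obs();print(o['time_s'],o['tool_pos'],o['tool_rot'],o['qpos'])
p,d,W=wrist('w3')
```

```text
3.5 [0.43021559 0.00714079 0.04824087] [-1.79997651e+02  4.62194103e-02 -1.78645799e+02] [-27.03176865   0.96449645  22.85132035 124.94401135  -0.45653215
  54.12199298  87.43810709]
```

View pics/w3.png

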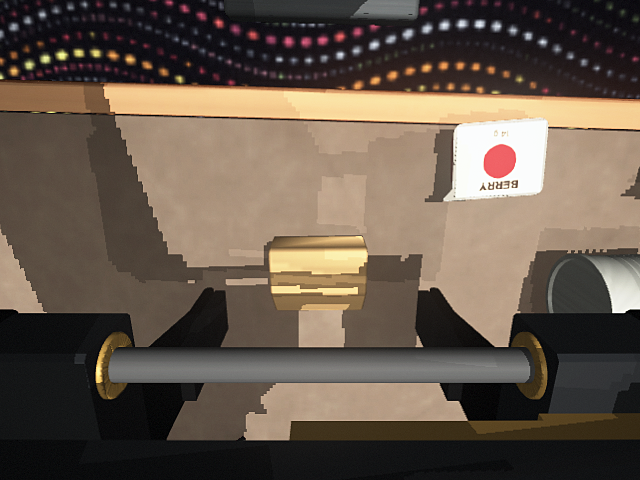

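Run:
```python
from h import *
T=np.load('pics/w3_T.npy');im=cv2.imread('pics/w3.png')
L=np.array([[-22,-25,24],[-22,25,24],[2,25,24],[2,-25,24],[22,-25,0],[22,25,0]])/1000.
q=proj(L@Ro.from_euler('z',.0187).as_matrix().T+[.4317,.006,0],T);print(q.round(0).tolist(),proj([[.4287,.006,.02]],T))
a=cv2.resize(im[220:330,240:400],(800,550),interpolation=3)
for u in q: cv2.circle(a,tuple(int(v) for v in (u-[240,220])*5),4,(0,0,255),1)
cv2.imwrite('pics/w3a.png',a)
```

```text
[[268.0, 249.0], [368.0, 250.0], [366.0, 293.0], [270.0, 293.0], [276.0, 307.0], [360.0, 307.0]] [[318.17558579 281.2464631 ]]
```

View pics/w3a.png

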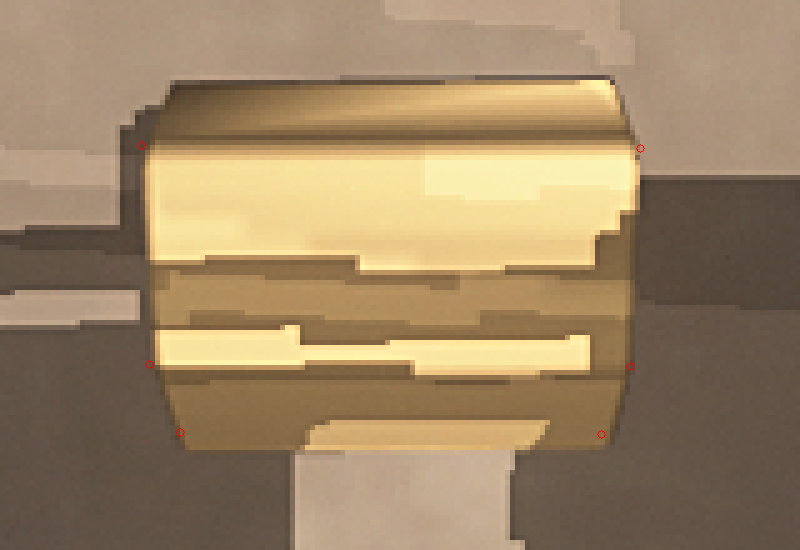

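Emit:
servo_tool(commands=[0,-1,22,0,0,0,0,0,15,0,0,0,0,0,7,0,0,0,0,0,0,0,0,0])

```text
time_s: 3.95
tool_pos: [0.4297, 0.0055, 0.0038]
tool_rot: [180.0, 0.0, -178.7]
force: [-0.8, 0.2, 0.3]
grip_width: 0.0865
```

Emit:
servo_tool(commands=[0,0,0,0,0,0,0,0,0,0,0,0,0,0,0,0,0,0,0,0,0,0,0,0,0,0,0,0,0,0,0,0,0,0,0,0,0,0,0,0,0,0,0,0,0,0,0,0], jaw=40, newtons=25)

```text
time_s: 4.75
tool_pos: [0.4297, 0.0053, 0.0037]
tool_rot: [180.0, 0.0, -178.7]
force: [-0.2, 0.7, 1.9]
grip_width: 0.0498
```

Emit:
servo_tool(commands=[0,0,-15,0,0,0,0,0,-30,0,0,0,0,0,-40,0,0,0,0,10,-31,0,0,0,1,40,0,0,0,0,1,40,0,0,0,0,1,40,0,0,0,0,1,40,0,0,0,0,1,40,0,0,0,0,1,40,0,0,0,0])

```text
time_s: 5.75
tool_pos: [0.4174, 0.2564, 0.1191]
tool_rot: [-180.0, -0.0, -178.7]
force: [0.4, 0.1, -1.3]
grip_width: 0.0498
```

Emit:
servo_tool(commands=[1,40,0,0,0,0,1,40,0,0,0,0,2,24,0,0,0,0,0,0,0,0,0,4,0,0,0,0,0,4,0,0,0,0,-5,0,0,0,0,0,-5,0,0,0,0,0,0,0,0,0,0,0,0,0])

```text
time_s: 6.65
tool_pos: [0.4112, 0.3588, 0.1193]
tool_rot: [-180.0, 9.9, 173.3]
force: [-0.3, -0.4, -2.1]
grip_width: 0.0497
```

Run:
```python
from h import *
o=monitor.get_obs();print(o['time_s'],o['tool_pos'],o['tool_rot'],o['qpos'],o['grip_width'],o['force'])
p,d,W=wrist('w4')
```

```text
6.65 [0.41118653 0.35884371 0.11927434] [-179.96407029    9.89446815  173.33163154] [-52.30682145   5.74043058   2.99925681 111.22265416   9.35533753
  57.85314941  29.36495071] 0.04971321438821366 [-0.27925751 -0.42242571 -2.10268479]
```

View pics/w4.png

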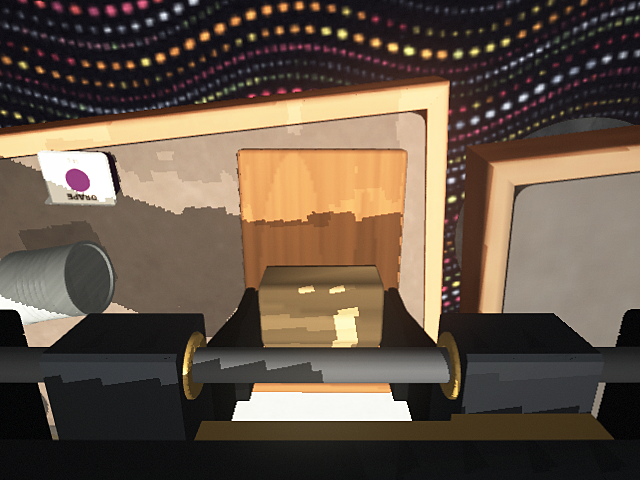

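Emit:
servo_tool(commands=[4,0,20,0,0,0,4,0,30,0,0,0,0,0,22,0,0,0,0,0,12,0,0,0,0,0,0,0,0,0,0,0,0,0,0,0])

```text
time_s: 7.3
tool_pos: [0.4193, 0.3583, 0.0361]
tool_rot: [180.0, 10.0, 173.2]
force: [1.1, 0.5, -1.5]
grip_width: 0.0496
```

Emit:
servo_tool(commands=[0,0,1,0,0,0,0,0,1,0,0,0,0,0,1,0,0,0,0,0,0,0,0,0])

```text
time_s: 7.7
tool_pos: [0.419, 0.3582, 0.0328]
tool_rot: [180.0, 10.0, 173.3]
force: [-0.8, 0.8, -1.1]
grip_width: 0.0497
```

Emit:
servo_tool(commands=[0,0,0.7,0,0,0,0,0,0.7,0,0,0,0,0,0.7,0,0,0,0,0,0,0,0,0])

```text
time_s: 8.1
tool_pos: [0.4193, 0.3579, 0.0303]
tool_rot: [-180.0, 10.0, 173.3]
force: [0.8, -0.1, -1.1]
grip_width: 0.0495
```

Emit:
servo_tool(commands=[0,0,0.7,0,0,0,0,0,0,0,0,0])

```text
time_s: 8.3
tool_pos: [0.4194, 0.3581, 0.0301]
tool_rot: [-180.0, 10.0, 173.3]
force: [-1.9, -1.1, 2.9]
grip_width: 0.0497
```

Emit:
servo_tool(commands=[0,0,0.6,0,0,0,0,0,0,0,0,0])

```text
time_s: 8.5
tool_pos: [0.4194, 0.3581, 0.03]
tool_rot: [-180.0, 10.0, 173.3]
force: [-4.4, -2.4, 8.5]
grip_width: 0.0496
```

Emit:
servo_tool(commands=[0,0,0,0,0,0,0,0,0,0,0,0,0,0,0,0,0,0,0,0,0,0,0,0,0,0,0,0,0,0,0,0,0,0,0,0,0,0,0,0,0,0,0,0,0,0,0,0], jaw=80)

```text
time_s: 9.3
tool_pos: [0.4195, 0.358, 0.0291]
tool_rot: [180.0, 10.0, 173.3]
force: [0.1, -0.3, -0.1]
grip_width: 0.08
```

Emit:
servo_tool(commands=[0,0,-10,0,0,0,0,0,-20,0,0,0,0,0,-25,0,0,0,0,0,-25,0,0,0,0,0,-20,0,0,0,0,0,0,0,0,0,0,0,0,0,0,0])

```text
time_s: 10.0
tool_pos: [0.4023, 0.3603, 0.1282]
tool_rot: [179.9, 10.0, 173.3]
force: [-0.2, 0.1, -0.6]
grip_width: 0.0801
```

Run:
```python
from h import *
o=monitor.get_obs();print(o['time_s'],o['tool_pos'],o['tool_rot'],o['qpos'],o['grip_width'],o['force'])
p,d,W=wrist('w5')
```

```text
10.0 [0.40233827 0.36025836 0.12821176] [179.93362267  10.03928475 173.25837617] [-52.87787243   4.52282988   2.5952653  111.45098449   9.56001695
  58.83099249  28.37896607] 0.08012721092786616 [-0.20885986  0.1484337  -0.58986462]
```

View pics/w5.png

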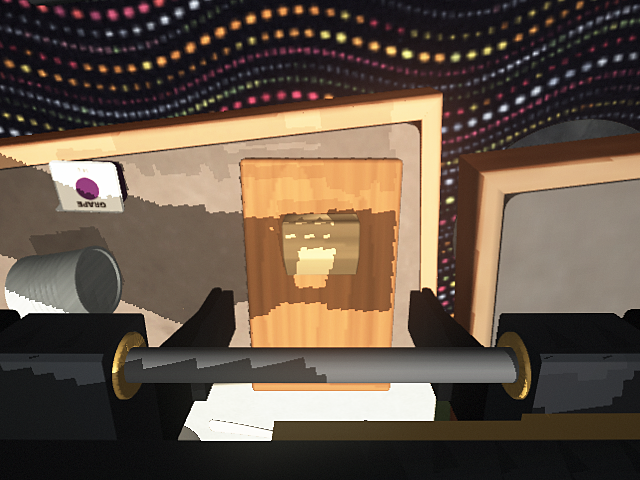

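```bash
cat > fitw.py <<'E'
from h import *
S=np.array([.452,.355,0]);ys=np.radians(-6.55)
def spts(Lw,sx,sy=0,dy=0):
    # wedge-frame pts (mm, z from sole) -> world; sx: slope coordinate in mm
    P=np.asarray(Lw,float)@Ro.from_euler('z',dy).as_matrix().T/1000+[sx/1000,sy/1000,0]
    P=P@Ro.from_euler('y',-10,degrees=True).as_matrix().T+[0,0,.032]
    return P@Ro.from_euler('z',ys).as_matrix().T+S
L=np.array([[-22,-25,24],[-22,25,24],[2,25,24],[2,-25,24],[22,-25,0],[22,25,0]])
E
python3 - <<'E'
from fitw import *
T=np.load('pics/w5_T.npy');im=cv2.imread('pics/w5.png')
q=proj(spts(L,-30),T);c=proj(spts([[-90,-55,0],[-90,55,0],[0,-55,0],[0,55,0]],0),T)
a=cv2.resize(im[150:310,230:410],(720,640),interpolation=3)[:600]
for u in np.vstack([q,c]): cv2.circle(a,tuple(int(v) for v in (u-[230,150])*4),4,(0,0,255),1)
cv2.imwrite('pics/w5a.png',a)
E
```

```text
(no output)
```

View pics/w5a.png

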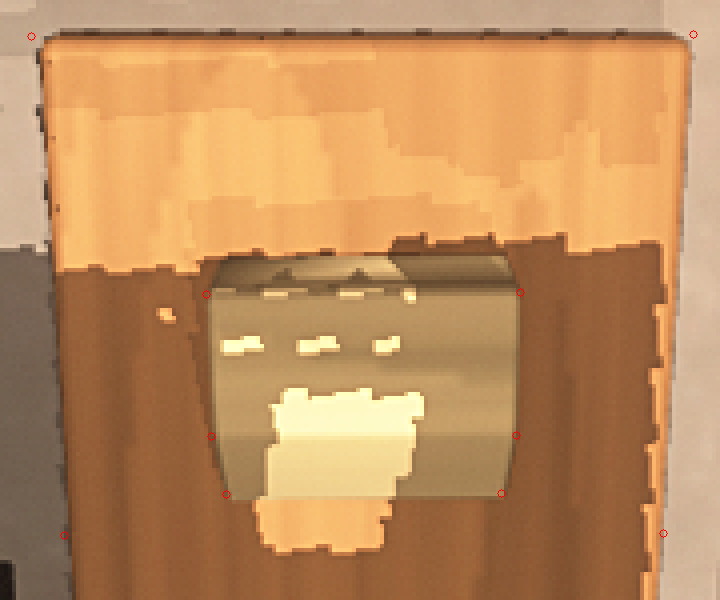

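Emit:
servo_tool(commands=[0,0,0,0,5,0,0,0,0,0,5,0,0,0,0,0,0,-5,0,0,0,0,0,-5.2,-4,-39,0,0,0,0,-4,-39,0,0,0,0,-4,-39,0,0,0,0,-4,-40,0,0,0,0,-4,-40,0,0,0,0,0,0,0,0,0,0], jaw=87)

```text
time_s: 11.05
tool_pos: [0.4345, 0.1581, 0.1263]
tool_rot: [-179.8, -0.1, -177.0]
force: [0.0, 0.6, -0.2]
grip_width: 0.087
```

Emit:
servo_tool(commands=[0,0,30,0,0,0,0,0,0,0,0,0,0,0,0,0,0,0])

```text
time_s: 11.35
tool_pos: [0.4331, 0.1645, 0.0968]
tool_rot: [-179.9, -0.2, -176.5]
force: [0.3, 0.2, -0.4]
grip_width: 0.0871
```

Run:
```python
from h import *
o=monitor.get_obs();print(o['time_s'],o['tool_pos'],o['tool_rot'],o['qpos'],o['grip_width'],o['force'])
p,d,W=wrist('w6');T=tool()
im=p[:,:,::-1].copy()
th=np.linspace(0,2*np.pi,40)
for s_ in(-1,1):
    C=np.c_[27*np.cos(th),0*th+s_*26,27*np.sin(th)+27]/1000
    q=proj(C@Ro.from_euler('z',3.5,degrees=True).as_matrix().T+[.4345,.165,0],T)
    cv2.polylines(im,[q.astype(int)],True,(0,0,255),1)
cv2.imwrite('pics/w6a.png',im)
```

```text
11.35 [0.43310823 0.16454488 0.09676465] [-1.79920891e+02 -1.52703542e-01 -1.76509006e+02] [-36.7062646    1.65516025  12.8266509  117.76606646  -0.3969325
  60.79134152  69.80107691] 0.08710976514620482 [ 0.30891266  0.15878696 -0.41146808]
```

View pics/w6a.png

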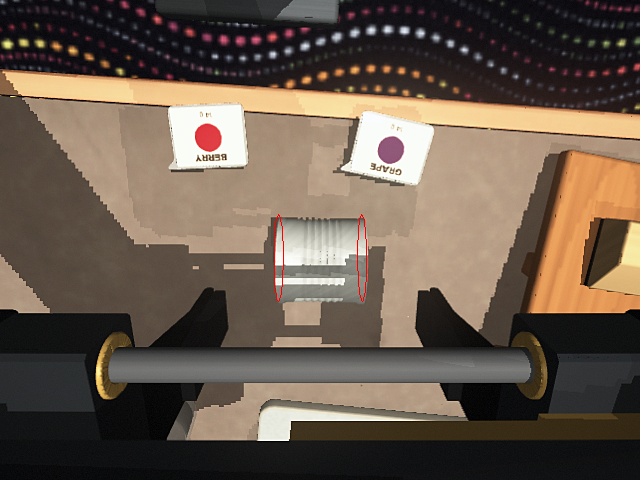

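Emit:
servo_tool(commands=[-1.5,0,30,0,0,0,0,0,30,0,0,0,0,0,18,0,0,0,0,0,9,0,0,0,0,0,0,0,0,0,0,0,0,0,0,0])

```text
time_s: 12.0
tool_pos: [0.4365, 0.1653, 0.0117]
tool_rot: [180.0, 0.1, -176.5]
force: [0.4, 0.1, -0.3]
grip_width: 0.0872
```

Emit:
servo_tool(commands=[0,0,0,0,0,0,0,0,0,0,0,0,0,0,0,0,0,0,0,0,0,0,0,0,0,0,0,0,0,0,0,0,0,0,0,0,0,0,0,0,0,0,0,0,0,0,0,0], jaw=44, newtons=20)

```text
time_s: 12.8
tool_pos: [0.4357, 0.1647, 0.0107]
tool_rot: [180.0, 0.0, -176.5]
force: [1.1, -0.4, 2.4]
grip_width: 0.052
```

Emit:
servo_tool(commands=[0,0,-10,0,0,0,0,0,-20,0,0,0,0,0,-30,0,0,0,0,0,-30,0,0,0,0,0,-25,0,0,0,0,0,0,0,0,0,0,0,0,0,0,0])

```text
time_s: 13.5
tool_pos: [0.4355, 0.1647, 0.1256]
tool_rot: [180.0, 0.0, -176.5]
force: [-0.3, 0.4, -2.9]
grip_width: 0.0517
```

Run:
```python
from h import *
o=monitor.get_obs();print(o['time_s'],o['tool_pos'],o['tool_rot'],o['qpos'],o['grip_width'],o['force'])
wrist('w7')
```

```text
13.5 [0.43547509 0.16468677 0.12564477] [ 1.79977211e+02  2.58970064e-02 -1.76537751e+02] [-3.69096032e+01 -1.24922478e-01  1.29690390e+01  1.15877443e+02
  1.74882411e-02  6.42120609e+01  6.95140639e+01] 0.05169883383124403 [-0.34806954  0.39064593 -2.89263991]
```

View pics/w7.png

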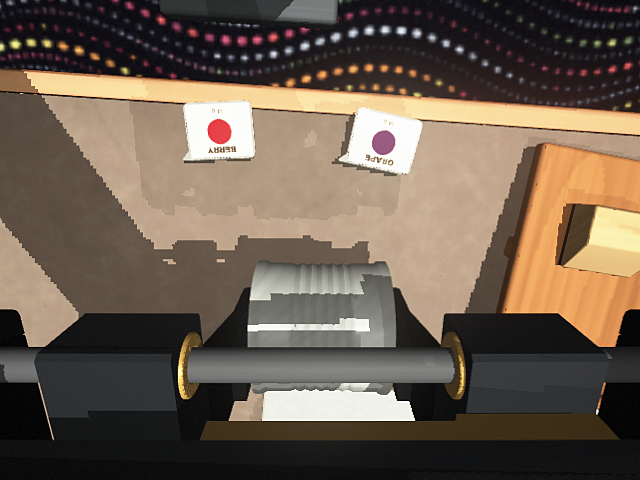

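Emit:
servo_tool(commands=[-4,20,0,0,0,0,-6,39,0,0,0,0,-6,39,0,0,0,0,-6,39,0,0,0,0,-5,33,0,0,0,0,-3,19,0,0,0,0,0,0,0,0,0,5,0,0,0,0,0,5.1,0,0,0,0,0,0,0,0,0,0,0,0])

```text
time_s: 14.55
tool_pos: [0.4535, 0.3544, 0.124]
tool_rot: [-179.9, -0.1, 173.5]
force: [-0.4, 0.4, -1.8]
grip_width: 0.0517
```

Emit:
servo_tool(commands=[0,0,0,0,0,0,0,0,0,0,0,0])

```text
time_s: 14.75
tool_pos: [0.4541, 0.3549, 0.1254]
tool_rot: [-180.0, -0.0, 173.4]
force: [0.7, 0.3, -1.5]
grip_width: 0.0522
```

```bash
cat > loc.py <<'E'
from fitw import *
def st():
    o=monitor.get_obs();T=tool(o)
    c=T[:3,3]-.0163*T[:3,2]
    l=Ro.from_euler('z',ys).as_matrix().T@(c-S)-[0,0,.032]
    s=Ro.from_euler('y',-10,degrees=True).as_matrix().T@l
    print(o['time_s'],'tin slope coords (mm)',(s*1000).round(1),'yaw rel',(np.degrees(-ys)+o['tool_rot'][2]),o['tool_pos'].round(4),o['force'].round(1),o['grip_width'])
E
python3 - <<'E'
from loc import *
st();wrist('w8')
E
```

```text
14.75 tin slope coords (mm) [2.110e+01 1.000e-01 1.076e+02] yaw rel 179.9461594499253 [0.4541 0.3549 0.1254] [ 0.7  0.3 -1.5] 0.052189114163107744
```

View pics/w8.png

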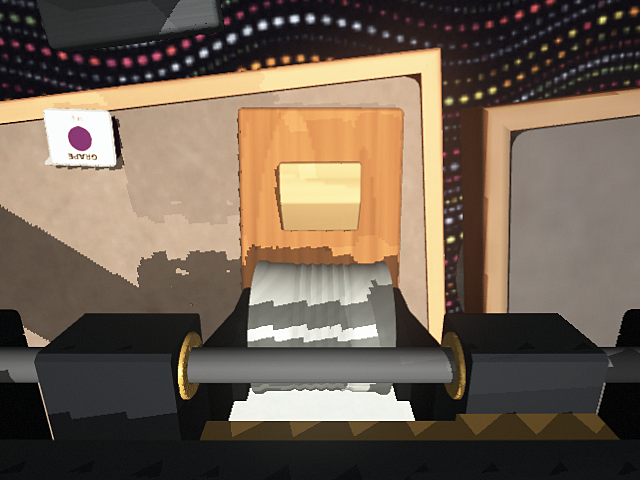

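Emit:
servo_tool(commands=[0,1,25,0,0,0,0,0,25,0,0,0,0,0,15,0,0,0,0,0,10,0,0,0,0,0,3,0,0,0,0,0,0,0,0,0,0,0,0,0,0,0])

```text
time_s: 15.5
tool_pos: [0.455, 0.3568, 0.0487]
tool_rot: [179.9, 0.1, 173.4]
force: [0.5, -0.3, -2.5]
grip_width: 0.0519
```

Run:
```python
from loc import *
st();wrist('w9')
```

```text
15.5 tin slope coords (mm) [ 8.4  2.1 32. ] yaw rel 179.9121138839579 [0.455  0.3568 0.0487] [ 0.5 -0.3 -2.5] 0.05190254471228929
```

View pics/w9.png

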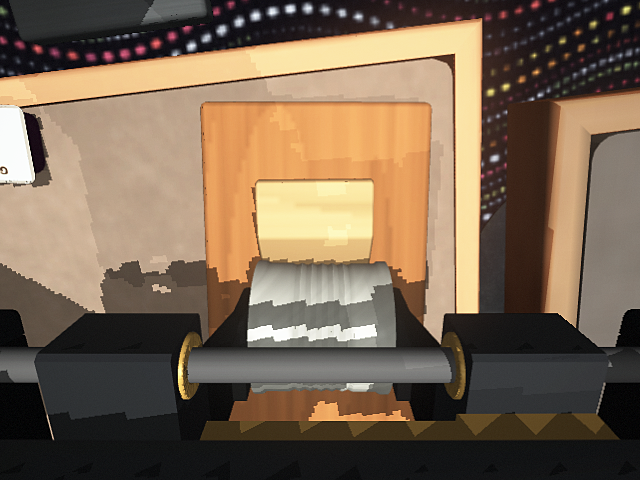

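Emit:
servo_tool(commands=[0,-1,1,0,0,0,0,0,1,0,0,0,0,0,1,0,0,0,0,0,0,0,0,0])

```text
time_s: 15.95
tool_pos: [0.4544, 0.3552, 0.0448]
tool_rot: [180.0, 0.0, 173.4]
force: [0.7, -0.2, -2.1]
grip_width: 0.0523
```

Emit:
servo_tool(commands=[0,0,0.7,0,0,0,0,0,0.7,0,0,0,0,0,0,0,0,0])

```text
time_s: 16.25
tool_pos: [0.4551, 0.3554, 0.0442]
tool_rot: [179.9, 0.1, 173.3]
force: [1.0, -1.1, 5.7]
grip_width: 0.0518
```

Run:
```python
from loc import *
st()
```

```text
16.25 tin slope coords (mm) [ 7.9  0.8 27.5] yaw rel 179.89993443906104 [0.4551 0.3554 0.0442] [ 1.  -1.1  5.7] 0.05184274345717666
```

Emit:
servo_tool(commands=[0,0,-0.6,0,0,0,0.8,0,0.14,0,0,0,0.7,0,0.12,0,0,0,0,0,0,0,0,0])

```text
time_s: 16.65
tool_pos: [0.4531, 0.3555, 0.0438]
tool_rot: [180.0, 0.1, 173.4]
force: [2.3, -1.4, 2.5]
grip_width: 0.0518
```

Emit:
servo_tool(commands=[0.6,0,0.1,0,0,0,0,0,0,0,0,0])

```text
time_s: 16.85
tool_pos: [0.4523, 0.3556, 0.0437]
tool_rot: [180.0, 0.0, 173.4]
force: [3.7, -0.5, 3.5]
grip_width: 0.0521
```

Emit:
servo_tool(commands=[0.6,0,0.1,0,0,0,0,0,0,0,0,0])

```text
time_s: 17.05
tool_pos: [0.4516, 0.3556, 0.0435]
tool_rot: [180.0, 0.0, 173.4]
force: [2.5, 0.1, 3.7]
grip_width: 0.0519
```

Run:
```python
from loc import *
st()
```

```text
17.05 tin slope coords (mm) [ 4.4  0.6 27.5] yaw rel 179.91111684279716 [0.4516 0.3556 0.0435] [2.5 0.1 3.7] 0.051867540153895976
```

Run:
```python
from loc import *
wrist('w10');T=tool();im=cv2.imread('pics/w10.png')
q=proj(spts(L,-30,1),T)
a=cv2.resize(im[160:300,220:420],(800,560),interpolation=3)
for u in q: cv2.circle(a,tuple(int(v) for v in (u-[220,160])*4),4,(0,0,255),1)
cv2.imwrite('pics/w10a.png',a)
```

```text
(no output)
```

View pics/w10a.png

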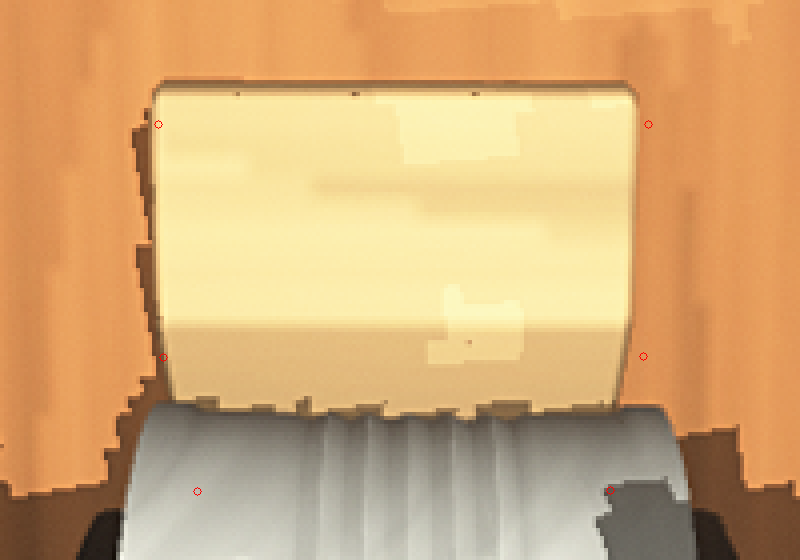

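Run:
```python
from loc import *
for n,r in(('w5',223.5),('w8',163),('w9',180.5),('w10',182)):
    T=np.load(f'pics/{n}_T.npy');print(n,[ (s,proj(spts([[-22,0,24],[2,0,24]],s,0),T)[:,1].round(1).tolist()) for s in(-34,-32,-30,-28)],r)
    im=cv2.imread(f'pics/{n}.png').astype(int)
    print([ (v,im[v,300:340].mean(0).round().astype(int).tolist()) for v in range(int(r)-8,int(r)+10,2)] if n!='w5' else '')
```

```text
w5 [(-34, [217.2, 253.1]), (-32, [220.3, 256.0]), (-30, [223.3, 258.8]), (-28, [226.4, 261.7])] 223.5

w8 [(-34, [156.3, 196.3]), (-32, [159.7, 199.6]), (-30, [163.1, 202.9]), (-28, [166.4, 206.2])] 163
[(155, [96, 163, 235]), (157, [96, 163, 235]), (159, [97, 164, 236]), (161, [74, 125, 191]), (163, [116, 177, 223]), (165, [176, 240, 253]), (167, [173, 237, 252]), (169, [172, 237, 252]), (171, [170, 235, 251])]
w9 [(-34, [171.6, 228.9]), (-32, [176.4, 233.6]), (-30, [181.3, 238.2]), (-28, [186.1, 242.9])] 180.5
[(172, [95, 162, 234]), (174, [95, 161, 233]), (176, [96, 163, 234]), (178, [82, 140, 212]), (180, [89, 137, 176]), (182, [148, 219, 248]), (184, [179, 241, 253]), (186, [177, 240, 252]), (188, [177, 240, 252])]
w10 [(-34, [181.2, 239.7]), (-32, [186.1, 244.4]), (-30, [191.1, 249.2]), (-28, [196.0, 253.9])] 182
[(174, [94, 160, 232]), (176, [94, 160, 232]), (178, [95, 162, 235]), (180, [65, 107, 160]), (182, [106, 162, 206]), (184, [162, 233, 253]), (186, [174, 238, 252]), (188, [173, 237, 252]), (190, [173, 237, 252])]
```

Emit:
servo_tool(commands=[0,0,0,0,0,0,0,0,0,0,0,0,0,0,0,0,0,0,0,0,0,0,0,0], newtons=3)

```text
time_s: 17.5
tool_pos: [0.4513, 0.3557, 0.0434]
tool_rot: [180.0, -0.0, 173.4]
force: [1.7, 0.5, 3.3]
grip_width: 0.052
```

Emit:
servo_tool(commands=[0,0,0,0,0,0,0,0,0,0,0,0,0,0,0,0,0,0], jaw=56)

```text
time_s: 17.8
tool_pos: [0.4503, 0.3551, 0.0425]
tool_rot: [-179.9, -0.1, 173.4]
force: [0.3, -0.1, -0.5]
grip_width: 0.0558
```

Emit:
servo_tool(commands=[0,0,0,0,0,0,0,0,0,0,0,0,0,0,0,0,0,0,0,0,0,0,0,0,0,0,0,0,0,0], jaw=86)

```text
time_s: 18.3
tool_pos: [0.4515, 0.3555, 0.0434]
tool_rot: [180.0, 0.0, 173.4]
force: [-0.1, 0.4, -0.2]
grip_width: 0.0839
```

Run:
```python
from loc import *
st();wrist('w11')
```

```text
18.3 tin slope coords (mm) [ 4.3  0.4 27.4] yaw rel 179.90500191664262 [0.4515 0.3555 0.0434] [-0.1  0.4 -0.2] 0.08387158969950313
```

View pics/w11.png

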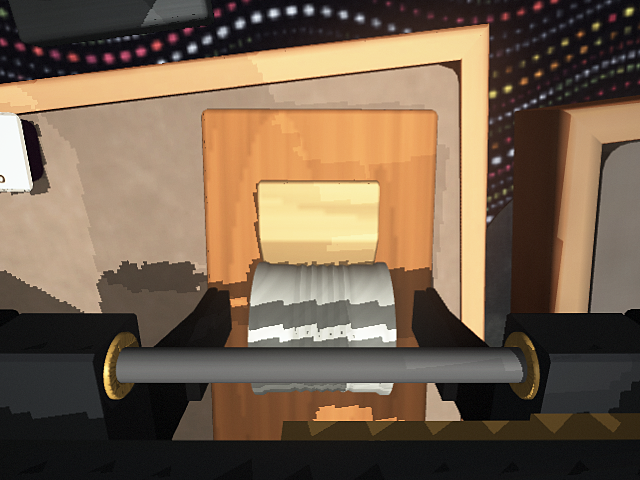

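Tin has been let go and sits against the wedge. Retreat straight up and check.

Emit:
servo_tool(commands=[0,0,-8,0,0,0,0,0,-20,0,0,0,0,0,-30,0,0,0,0,0,-40,0,0,0,0,0,-40,0,0,0,0,0,-30,0,0,0,0,0,0,0,0,0,0,0,0,0,0,0])

```text
time_s: 19.15
tool_pos: [0.4518, 0.3557, 0.2126]
tool_rot: [179.9, 0.1, 173.4]
force: [-1.2, -0.3, -0.9]
grip_width: 0.0859
```

Run:
```python
from loc import *
wrist('w12')
save('scene','s12');T=np.load('pics/w12_T.npy')
W=cloud('wrist',np.load('pics/w12.npy'),T)
l=(W-S)@Ro.from_euler('z',ys).as_matrix()-[0,0,.032]
s=l@Ro.from_euler('y',-10,degrees=True).as_matrix()
m=(abs(s[...,0])<.06)&(abs(s[...,1])<.045)&(s[...,2]>.035)&(s[...,2]<.07)
Q=s[m]*1000;print(len(Q),Q.min(0),Q.max(0))
from scipy.optimize import least_squares
f=least_squares(lambda p:np.hypot(Q[:,0]-p[0]-p[1]*Q[:,1],Q[:,2]-p[2])-27,[4,0,27],loss='soft_l1');print('tin sx,slope,n',f.x)
st()
a=cv2.imread('pics/s12.png')[150:290,150:330];cv2.imwrite('pics/s12a.png',cv2.resize(a,(720,560),interpolation=3))
```

```text
4092 [-22.14405344 -24.6672835   35.01711741] [28.95164772 27.43227943 55.42773584]
tin sx,slope,n [3.65273476e+00 3.14221347e-03 2.57012121e+01]
19.25 tin slope coords (mm) [ 3.270e+01 -1.000e-01  1.919e+02] yaw rel 179.9151934767154 [0.4509 0.355  0.2104] [ 0.9 -0.1 -0.6] 0.08597406873602174
```

View pics/w12.png

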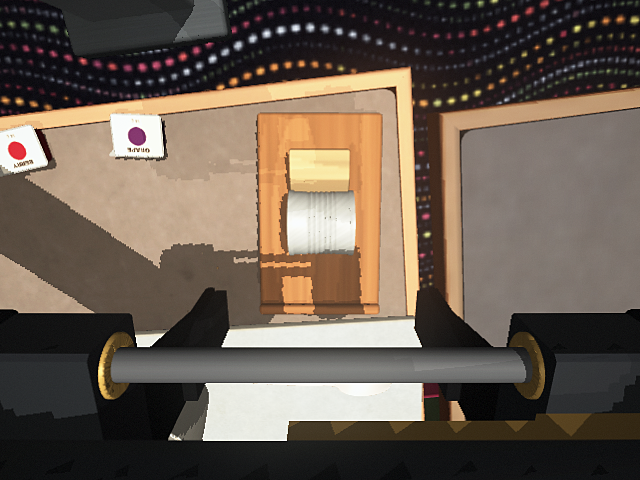

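View pics/s12a.png

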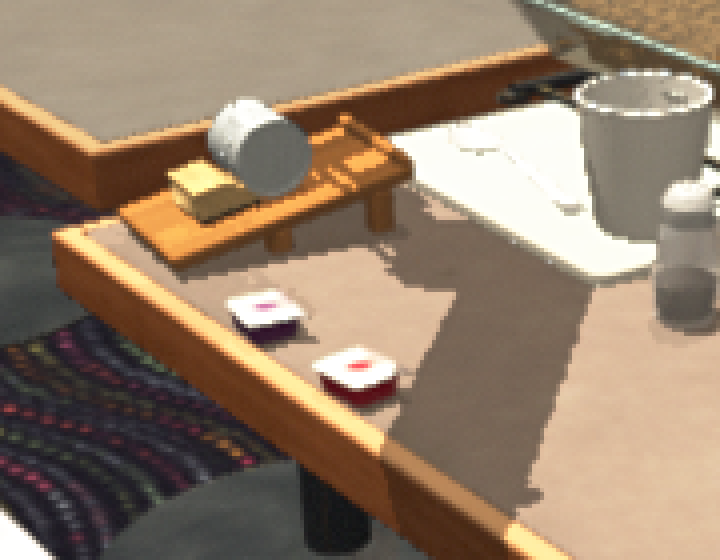

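Emit:
servo_tool(commands=[0,0,0,0,0,0,0,0,0,0,0,0,0,0,0,0,0,0,0,0,0,0,0,0,0,0,0,0,0,0,0,0,0,0,0,0,0,0,0,0,0,0,0,0,0,0,0,0])

```text
time_s: 20.05
tool_pos: [0.4515, 0.3555, 0.2114]
tool_rot: [180.0, 0.0, 173.4]
force: [0.2, 0.4, -0.4]
grip_width: 0.0858
```

Run:
```python
from loc import *
a=cv2.imread('pics/s12.png')
p,d=save('scene','s13');b=cv2.imread('pics/s13.png')
df=cv2.absdiff(a,b)[150:230,150:270].max(2);print('changed px',(df>25).sum())
st();env.sign_off()
```

```text
changed px 14
20.1 tin slope coords (mm) [ 33.4   0.4 192.9] yaw rel 179.91157607380984 [0.4515 0.3555 0.2114] [-0.6  0.3 -0.2] 0.0858547800276154
the job is handed in; nothing more can be done
```

The small tin is on the stand, lying on its side across the slope and resting against the uphill side of the wooden wedge. I handed the job in at 20.1 s, with the gripper open about 0.2 m above the table.

- **Wedge:** I set it on the slope tilted to match the 10 degrees, let go of it and backed off. The picture showed it standing within about 1 mm of where I aimed.
- **Tin:** I lowered it until it touched the slope, slid it down against the wedge, reduced the grip to 3 N and opened the fingers. It was never let go in the air.
- **Last checks:** A fit to the depth picture put the tin's centre about 4 mm up the slope from the middle, with its axis within about 0.2 degrees of square across the slope. Two scene pictures 0.8 s apart differed by only 14 pixels round the stand, so nothing there was visibly moving.
- **Disagreements:**
    - While sliding the tin into place I pushed the wedge about 3.5 mm down the slope.
    - The tin and wedge centres then measured about 38 mm apart instead of the nominal 35 mm. The pictures show them touching, but I could not measure the force between them.

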